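Crack the release valve to lower a lab lift

TASK

Two small hydraulic lab lifts stand raised on the bench. Let down the one that carries the brown bottle: turn its red release valve counterclockwise by about an eighth of a turn and no more, so that the platform sinks slowly, never dropping, all the way to its bottom stop with the bottle still standing upright in the middle; then let go of the valve and leave it open. Leave the other lift, with the glass beaker, as it is.

Things in the scene. Friction and masses are not known exactly. Their poses are not given: they have to be found in the camera images.
- release_valve_grip (a point): Centre of the red bar handle of the valve on the bottle's lift, 134 mm above the bench, over a blue pump block (62 x 66 mm, top 34 mm below this point). Bar: 46 mm along this point's x axis, 14 mm thick (y; grip across it from above), 32 mm high (z up, +-16 mm). It turns about the vertical through this point. Platform centre: 110 mm from here, towards +x while the valve is shut.
- release_valve (a joint): Turn of that valve, rad: 0 shut, positive = counterclockwise from above (opening), stop at 1.6. Stiff (0.15 N m), stays where left, may start up to 0.06 open. The ram is held below about 0.4, sinks steadily at about 10 mm/s between 0.5 and 1.05 (so in 5 s; an eighth of a turn is 0.8) and falls at nearly 40 mm/s beyond 1.1, which is a drop.
- ram (a joint): Distance that the platform under the brown bottle has sunk, in m: 0 raised (start), 0.045 at its bottom stop.
- ram_platform (a point): Centre of the top face of the round aluminium platform (84 mm across) that carries the brown bottle; 95 mm above the bench when raised, 50 mm at the bottom.
- brown_bottle: Small brown bottle with a white cap, 42 mm across and 78 mm high, standing on the platform (its top then reaches 39 mm above the centre of the valve's bar); origin at the centre of its underside, z up.
- beaker_ram (a joint): Distance that the platform of the other lift, same-looking but with a glass beaker on it, has sunk, in m; 0 at the start and to stay so. Either lift may be the left one.
There are look-alikes about, which are no part of the job. Leave any blue look-alike of the brown_bottle alone.

How it is judged:
On the way:
1. the valve of the bottle's lift is cracked open while its platform is still high (value of joint release_valve above 0.4 rad and value of joint ram below 0.025 m), for 0.2 s.
At the end, for the whole second after the job is handed in: The platform under the brown bottle is down (within 3 mm of its bottom stop), its valve is left open (more than 0.4 rad), the bottle stands on it at rest, upright within 10 degrees and within 18 mm of the platform's centre, and the beaker's lift is still raised (sunk less than 4 mm) (value of joint ram above 0.042 m and value of joint release_valve above 0.4 rad and angle between brown_bottle's own z axis and vertical below 0.17 rad and horizontal distance between brown_bottle and ram_platform below 0.018 m and height (world z) of brown_bottle below 0.058 m and linear speed of brown_bottle below 0.02 m/s and value of joint beaker_ram below 0.004 m); the robot touches nothing.
It fails at once if the bottle's platform drops: it sinks faster than 28 mm/s (velocity of joint ram above 0.028 m/s).
It fails at once if the beaker's lift sinks by more than 4 mm (value of joint beaker_ram above 0.004 m).
It fails at once if the bottle tips by more than 20 degrees (angle between brown_bottle's own z axis and vertical above 0.35 rad).
It also fails if it takes over 38 s, if anything falls off the work surface, if the arm or the gripper's body presses on something with over 40 N, if the wrist force passes 120 N, or if a joint passes its speed limit or range.

ROBOT

A 6-joint arm with a two-finger parallel gripper is mounted at the origin on a cart in front of the work surface, level with it; the furniture and walls round the work are solid. World frame = base frame: x ahead of the robot, y to its left, z up, the work surface at z = 0. Lengths are in m, angles in rad, forces in N, time in s.
With the tool pointing down it reaches from about 0.25 to 0.775 m from the base axis. Payload 4 kg.
Tool frame: the origin (TCP) lies on the centre line of the jaws, within the pads' length; the fingertips stand 8 mm ahead of it and the grasp point (between the pads) lies 11 mm behind it; y points along the fingers, x is the direction in which the jaws open and shut, and the axes are right-handed (so a half turn about y gives the same grasp; the last joint's range is limited). The gripper opens to 94 mm and grips with 3 to 60 N. Pads are 16 mm wide; open, the fingers measure 119 mm over their backs; the gripper's body (75 mm by 177 mm) begins 78 mm behind the grasp point.
Start: joints at [-1.347, 0.087, 1.371, -0, 1.684, -0.103], TCP at [0.177, -0.521, 0.214] pointing down, gripper open.
Joint ranges: [-3.1, 3.1], [-0.76, 2.03], [0.27, 2.55], [-1.08, 4.22], [0.17, 2.65], [-2.57, 2.57]. Speed limits (rad/s): [2.79, 2.79, 3.14, 3.14, 3.14, 3.14].

INTERFACE

Orientations are given as [roll, pitch, yaw] about the fixed x, y, z axes, in that order (R = Rz(yaw) Ry(pitch) Rx(roll)).
In Python, from bench import robot gives the robot as it stands.
- The arm moves only by the tool step_arm, never from a script. Its argument "commands" is a list of rows, each an object with "xyz": the shift along the world's x, y, z in m, a list of three; "twist": the turn, a rotation vector about the world's x, y, z in degrees, a list of three. In form: [{"xyz": [tx, ty, tz], "twist": [ax, ay, az]}, ...]. A call has 1 to 12 rows; each row is the pose to reach, as a shift and turn from the pose commanded when the call began; what a row does not reach only later rows make up. A row lasts 1/12 s, in which the tool goes at most 41.7 mm and 7.16 degrees, less where a joint would pass 70% of its speed; a pose out of reach is approached as far as the arm can. A call with a gripper value outside its range is refused whole. "fingers" is the closure in counts, from 0 (fully open) to 255 (shut), set as the call begins (left out, the last holds). The fingers move at their own pace and stop on an object; the grip force is fixed at half the most. Time passes only in rows, so rows that repeat a pose let the fingers close. It gives the time, the measured TCP pose, the force and the opening at its end, in the units of the state.
- robot.get_obs(): the state, without advancing time (a new reading comes with each control period).
- robot.snapshot(name): name is "scene" or "top" or "wrist"; returns (picture, depth): 480x640x3 uint8, red, green, blue; 480x640 float32, m along the optical axis (not along the pixel's ray), 0 where there is no reading.
- robot.camera_info(name): a dict with "fx", "fy", "cx", "cy" (pixels), "R" (3x3) and "t" (3): a world point X has camera coordinates R X + t. Camera axes: x right, y down, z forward; pixel columns grow to the right and rows downward; lengths in m; the calibration is good to about 2 mm. A picture is of the moment at which its call begins: read the wrist's pose just before it. camera_info takes no time and is no camera call; for the wrist camera it gives the pose at the moment of the call.
- robot.close_job(): hands the job in, once; it reports no verdict.
The state is a dict: "time": time; "joint_positions": joint angles; "qvel": joint speeds; "joint_torque": joint torques, N m; "tool_pos": TCP position; "ee_rot": TCP orientation; "wrist_force": force on the tool from outside, world axes, zero at the start; "wrist_torque": the same for the moment, N m; "width": finger opening in m.
Only numpy, scipy, OpenCV 4.12 (cv2) and the standard library are available. Lean on these libraries where they do the work, as an engineer would, in place of code of your own. Each camera call takes 0.05 s, during which the arm holds its last target.

## Working session

There is one attempt and no reset: what is moved stays moved. The work goes in short steps, Python scripts to look and compute and a tool call to move; the robot and the scene stay as the last step left them, time stands still between calls to the robot, and variables do not carry over. Pictures are saved under pics/ and viewed, and the job is handed in when it is done.

Besides the shell and the picture viewer there is one more tool, called after ">>>" as a command line: name --argument value ..., lists and objects as JSON in quotes. step_arm: Moves the arm, as the interface text tells. Its arguments: {"type":"object","properties":{"commands":{"type":"array"},"fingers":{"type":"number"}},"required":["commands"]}

```bash
mkdir -p pics; ls; python3 - <<'E'
from bench import robot
import cv2,numpy as np
print(robot.get_obs())
for n in ["scene","top"]:
    p,d=robot.snapshot(n); cv2.imwrite(f"pics/{n}1.png",p[:,:,::-1]); np.savez(f"{n}1.npz",p=p,d=d,**robot.camera_info(n))
E
```

```text
pics
{'time': 0.0, 'joint_positions': array([-1.34710847e+00,  8.79663886e-02,  1.37222888e+00,  1.09329152e-05,
        1.68362070e+00, -1.03090965e-01]), 'qvel': array([ 0.00045722,  0.00024891,  0.0022236 ,  0.00264844,  0.00016712,
       -0.00096087]), 'joint_torque': array([ 1.91245549e-04, -3.40182495e+01, -3.02426648e+01,  7.15757394e-02,
        3.31172347e-02, -1.66335117e-04]), 'tool_pos': array([ 0.17643204, -0.52037237,  0.21231083]), 'ee_rot': array([-1.57055672,  0.00221039, -1.24401602]), 'wrist_force': array([-0.08308126, -0.87864206,  0.58716777]), 'wrist_torque': array([-0.00140579,  0.05573249,  0.00107718]), 'width': 0.09409818248853677}
```

View pics/scene1.png

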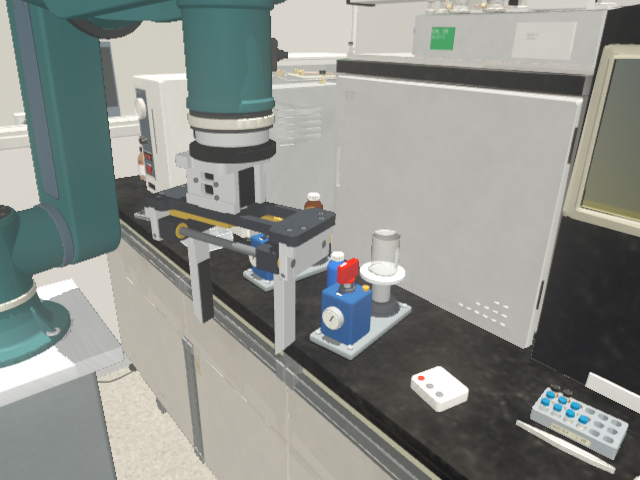

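View pics/top1.png

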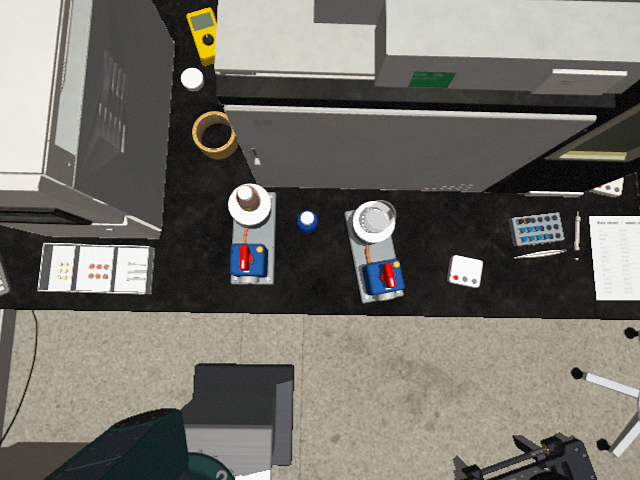

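The top view shows the bottle's lift on the left: its red bar is near pixel (245,258) and its platform near (249,205). The beaker's lift is on the right, with its bar near (389,275). The blue look-alike stands between them at (307,220).

```bash
cat > h.py <<'E'
import numpy as np,cv2
def pts(f,win):
    z=np.load(f); p=z['p'];d=z['d'];x0,x1,y0,y1=win
    v,u=np.mgrid[y0:y1,x0:x1]; dd=d[y0:y1,x0:x1]
    c=np.stack([(u-z['cx'])/z['fx']*dd,(v-z['cy'])/z['fy']*dd,dd],-1)
    return (c-z['t'])@z['R'],p[y0:y1,x0:x1].astype(int),dd
E
python3 - <<'E'
from h import *
z=np.load('top1.npz');print(z['R'],z['t'],z['fx'])
X,p,d=pts('top1.npz',(215,290,175,300))
red=(p[...,0]>120)&(p[...,1]<60)&(p[...,2]<60)&(d>0)
P=X[red]; print(len(P),np.percentile(P[:,2],[5,50,95]))
T=P[P[:,2]>0.14]; print(len(T),T.mean(0),T.min(0),T.max(0))
r=cv2.minAreaRect((T[:,:2]*1000).astype(np.float32));print(r)
w=(p.min(-1)>170)&(X[...,2]>.085)&(X[...,2]<.105)
W=X[w];print('plat',len(W),W.mean(0),W.min(0),W.max(0))
print(cv2.minEnclosingCircle((W[:,:2]*1000).astype(np.float32)))
b=(X[...,2]>.155)&(X[...,2]<.2);B=X[b];print('bottle',B.mean(0),B.min(0),B.max(0),B[B[:,2]>.168].mean(0))
bl=(p[...,2]>100)&(p[...,0]<60)&(X[...,2]>.09)&(X[...,2]<.11);B=X[bl];print('block',cv2.minAreaRect((B[:,:2]*1000).astype(np.float32)))
E
```

```text
[[ 0.01821631 -0.99948588  0.02638464]
 [-0.98947391 -0.02181032 -0.14305832]
 [ 0.14356023 -0.02350092 -0.98936251]] [-0.26276917  0.5405252   0.87405621] 441.7299091478752
168 [0.11943297 0.1481948  0.15112463]
143 [ 0.48796904 -0.10949397  0.14823351] [ 0.46294125 -0.11526921  0.14053755] [ 0.50657876 -0.10266448  0.15243335]
((484.7677917480469, -109.57035827636719), (43.72686767578125, 12.346099853515625), 2.8974549770355225)
plat 861 [ 0.58678787 -0.11053856  0.09331178] [ 0.46208772 -0.14905858  0.086683  ] [ 0.63540584 -0.06613038  0.10043251]
((548.802490234375, -110.65385437011719), 86.90933990478516)
bottle [ 0.59793358 -0.11017087  0.1690734 ] [ 0.58604279 -0.12357658  0.15501763] [ 0.61272314 -0.09577894  0.1742807 ] [ 0.59941562 -0.10957438  0.17095273]
block ((485.6851501464844, -108.28303527832031), (58.56807327270508, 63.770896911621094), 1.2558889389038086)
```

The measurements agree with each other:
- **Bar:** centre about (0.485, -0.109), top 0.15 high, yaw about +2.9°.
- **Block:** centre (0.486, -0.108).
- **Bottle:** at x = 0.598, so about 110 mm from the bar along +x.

I'll move over to it, keeping clear of the beaker's lift.

>>> step_arm --commands '[{"xyz":[0.01,0.02,0.015],"twist":[0,0,-1.5]},{"xyz":[0.02,0.05,0.03],"twist":[0,0,-3]},{"xyz":[0.035,0.08,0.045],"twist":[0,0,-4.5]},{"xyz":[0.05,0.11,0.05],"twist":[0,0,-6]},{"xyz":[0.065,0.14,0.05],"twist":[0,0,-8]},{"xyz":[0.08,0.17,0.05],"twist":[0,0,-10]},{"xyz":[0.095,0.2,0.05],"twist":[0,0,-12]},{"xyz":[0.11,0.23,0.05],"twist":[0,0,-14]},{"xyz":[0.125,0.26,0.05],"twist":[0,0,-16]},{"xyz":[0.145,0.285,0.05],"twist":[0,0,-16]},{"xyz":[0.165,0.31,0.05],"twist":[0,0,-16]},{"xyz":[0.185,0.335,0.05],"twist":[0,0,-16]}]' --fingers 0

```text
time: 1.1
tool_pos: [0.3619, -0.1843, 0.2633]
ee_rot: [-1.571, -0.0, -1.523]
wrist_force: [1.4, -0.4, 0.7]
width: 0.0942
```

>>> step_arm --commands '[{"xyz":[0.02,0.02,0],"twist":[0,0,0]},{"xyz":[0.04,0.04,-0.005],"twist":[0,0,0]},{"xyz":[0.06,0.055,-0.01],"twist":[0,0,0]},{"xyz":[0.08,0.065,-0.02],"twist":[0,0,0]},{"xyz":[0.09,0.075,-0.03],"twist":[0,0,0]},{"xyz":[0.09,0.075,-0.03],"twist":[0,0,0]},{"xyz":[0.09,0.075,-0.03],"twist":[0,0,0]}]'

```text
time: 1.68
tool_pos: [0.451, -0.1105, 0.2323]
ee_rot: [-1.574, 0.001, -1.522]
wrist_force: [0.0, -0.1, -0.1]
width: 0.0943
```

```bash
python3 - <<'E'
from bench import robot
import cv2,numpy as np
print(robot.get_obs())
n="wrist"
i=robot.camera_info(n);p,d=robot.snapshot(n); cv2.imwrite(f"pics/{n}2.png",p[:,:,::-1]); np.savez(f"{n}2.npz",p=p,d=d,**i)
E
```

```text
{'time': 1.6833, 'joint_positions': array([-3.61949140e-01, -1.05524935e-01,  1.52488764e+00, -5.99825301e-04,
        1.72540860e+00,  1.15978100e+00]), 'qvel': array([-0.02664801, -0.02623515, -0.01952495, -0.00563241,  0.0040535 ,
       -0.00172788]), 'joint_torque': array([ 5.80136497e-01, -2.50704128e+01, -2.99905318e+01,  1.27440719e-01,
       -1.04229560e-01,  2.52206298e-02]), 'tool_pos': array([ 0.45099769, -0.11045702,  0.2323192 ]), 'ee_rot': array([-1.57394713e+00,  7.26408992e-04, -1.52182271e+00]), 'wrist_force': array([ 0.00798694, -0.07548979, -0.07686912]), 'wrist_torque': array([ 0.02588629, -0.00187841, -0.02668128]), 'width': 0.0942989240775936}
```

View pics/wrist2.png

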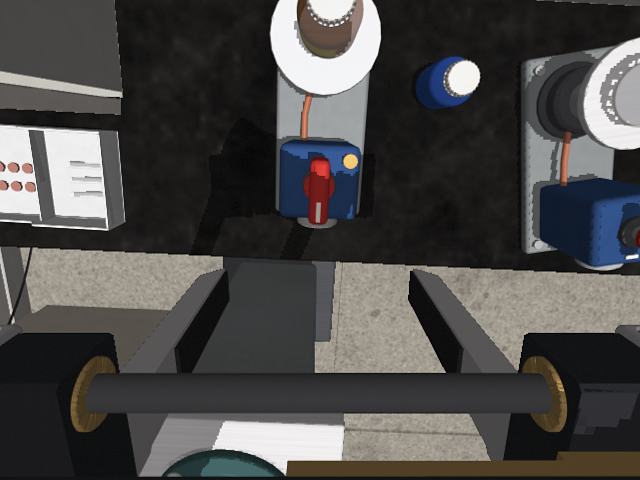

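The wrist view shows the red bar at about (319,188), on the blue block and in line with the platform. The fingers straddle its line symmetrically. I'll measure it again from this view.

```bash
python3 - <<'E'
from h import *
X,p,d=pts('wrist2.npz',(290,350,145,240))
red=(p[...,0]>90)&(p[...,1]<60)&(p[...,2]<60)&(d>0)
P=X[red]; print(len(P),np.percentile(P[:,2],[5,50,95]))
T=P[(P[:,2]>0.145)]; print(len(T),T.mean(0),T.min(0),T.max(0))
print(cv2.minAreaRect((T[:,:2]*1000).astype(np.float32)))
T=P[(P[:,2]>0.115)]; print(cv2.minAreaRect((T[:,:2]*1000).astype(np.float32)), np.polyfit(T[:,0],T[:,1],1))
bl=(p[...,2]>80)&(p[...,0]<60)&(X[...,2]>.09)&(X[...,2]<.11);
X,p,d=pts('wrist2.npz',(260,390,120,240))
bl=(p[...,2]>80)&(p[...,0]<70)&(X[...,2]>.09)&(X[...,2]<.108);B=X[bl];print('block',cv2.minAreaRect((B[:,:2]*1000).astype(np.float32)))
X,p,d=pts('wrist2.npz',(260,390,0,120))
w=(p.min(-1)>150)&(X[...,2]>.09)&(X[...,2]<.1);W=X[w];print('plat',W.min(0),W.max(0),cv2.minEnclosingCircle((W[:,:2]*1000).astype(np.float32)))
E
```

```text
1124 [0.12103504 0.14967826 0.15116824]
971 [ 0.48724667 -0.10780476  0.1497309 ] [ 0.46314624 -0.11461069  0.14531493] [ 0.50857223 -0.10085212  0.1521434 ]
((485.8432312011719, -107.5704574584961), (13.74645709991455, 45.399044036865234), 89.13883209228516)
((485.9317932128906, -107.86891174316406), (45.438987731933594, 22.212717056274414), 3.044306993484497) [ 0.01080128 -0.11305649]
block ((500.0178527832031, -120.96648406982422), (82.93365478515625, 45.41004180908203), 46.513526916503906)
plat [ 0.55425096 -0.14917211  0.09096026] [ 0.62106366 -0.06605454  0.09964127] ((595.6610107421875, -107.56901550292969), 41.68367385864258)
```

>>> step_arm --commands '[{"xyz":[0.02,0.0025,0],"twist":[0,0,0]},{"xyz":[0.035,0.0025,-0.005],"twist":[0,0,0]},{"xyz":[0.035,0.0025,-0.02],"twist":[0,0,0]},{"xyz":[0.035,0.0025,-0.04],"twist":[0,0,0]},{"xyz":[0.035,0.0025,-0.06],"twist":[0,0,0]},{"xyz":[0.035,0.0025,-0.075],"twist":[0,0,0]},{"xyz":[0.035,0.0025,-0.09],"twist":[0,0,0]},{"xyz":[0.035,0.0025,-0.1],"twist":[0,0,0]},{"xyz":[0.035,0.0025,-0.107],"twist":[0,0,0]},{"xyz":[0.035,0.0025,-0.107],"twist":[0,0,0]},{"xyz":[0.035,0.0025,-0.107],"twist":[0,0,0]}]'

```text
time: 2.65
tool_pos: [0.4866, -0.1089, 0.1271]
ee_rot: [-1.57, -0.0, -1.524]
wrist_force: [-0.7, -0.3, -0.5]
width: 0.094
```

```bash
python3 - <<'E'
from bench import robot
import cv2,numpy as np
print(robot.get_obs())
n="wrist"
i=robot.camera_info(n);p,d=robot.snapshot(n); cv2.imwrite(f"pics/{n}3.png",p[:,:,::-1]); np.savez(f"{n}3.npz",p=p,d=d,**i)
E
```

```text
{'time': 2.65, 'joint_positions': array([-3.33713506e-01,  5.91302949e-03,  1.62763860e+00, -1.76971021e-04,
        1.50723857e+00,  1.19017055e+00]), 'qvel': array([ 0.0032832 , -0.00842506, -0.0220946 ,  0.00118611,  0.00234751,
        0.00056731]), 'joint_torque': array([-6.28776080e-02, -2.91183329e+01, -2.87734669e+01,  3.58288048e-02,
       -5.28893271e-02, -1.34861875e-03]), 'tool_pos': array([ 0.48661878, -0.10885994,  0.12711097]), 'ee_rot': array([-1.57011692e+00, -4.62094967e-04, -1.52387304e+00]), 'wrist_force': array([-0.69911521, -0.29618991, -0.45570073]), 'wrist_torque': array([ 0.03301924,  0.02172191, -0.01600111]), 'width': 0.09403827113580437}
```

View pics/wrist3.png

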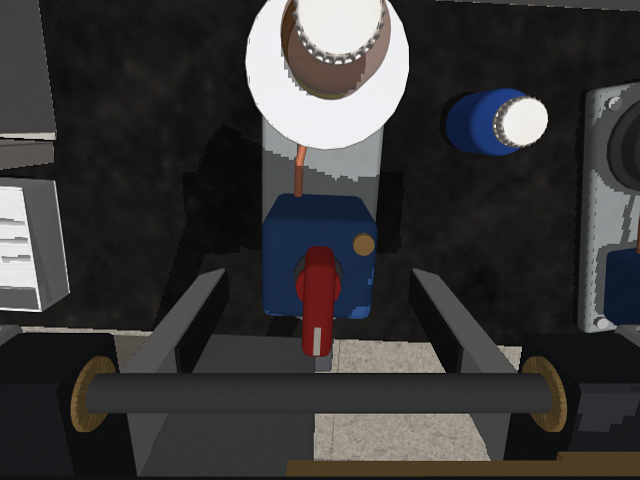

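The bar at (318,300) lies centred between the fingertips at about (222,275) and (416,275), so I'll close on it.

>>> step_arm --commands '[{"xyz":[0,0,0],"twist":[0,0,0]},{"xyz":[0,0,0],"twist":[0,0,0]},{"xyz":[0,0,0],"twist":[0,0,0]},{"xyz":[0,0,0],"twist":[0,0,0]},{"xyz":[0,0,0],"twist":[0,0,0]},{"xyz":[0,0,0],"twist":[0,0,0]},{"xyz":[0,0,0],"twist":[0,0,0]},{"xyz":[0,0,0],"twist":[0,0,0]},{"xyz":[0,0,0],"twist":[0,0,0]},{"xyz":[0,0,0],"twist":[0,0,0]},{"xyz":[0,0,0],"twist":[0,0,0]},{"xyz":[0,0,0],"twist":[0,0,0]}]' --fingers 255

```text
time: 3.7
tool_pos: [0.4865, -0.1086, 0.1265]
ee_rot: [-1.571, -0.001, -1.523]
wrist_force: [-0.0, -0.4, -0.4]
width: 0.0218
```

>>> step_arm --commands '[{"xyz":[0,0,0],"twist":[0,0,0]},{"xyz":[0,0,0],"twist":[0,0,0]},{"xyz":[0,0,0],"twist":[0,0,0]},{"xyz":[0,0,0],"twist":[0,0,0]}]'

```text
time: 4.03
tool_pos: [0.4865, -0.1086, 0.1265]
ee_rot: [-1.571, -0.0, -1.523]
wrist_force: [-0.4, -1.8, -0.2]
width: 0.0218
```

The opening is 21.8 mm, not 14 mm. The fingertips seem to have caught the round red hub below the bar, so I'll check its height.

```bash
python3 - <<'E'
from h import *
for f,w in (('wrist2.npz',(290,350,145,240)),('wrist3.npz',(285,355,235,365))):
    X,p,d=pts(f,w)
    red=(p[...,0]>70)&(p[...,1]<60)&(p[...,2]<60)&(d>0)
    P=X[red]
    off=abs(P[:,1]+0.108)
    side=P[(off>.0085)]
    print(len(side),np.percentile(side[:,2],[2,25,50,75,95,100]),side[:,:2].min(0),side[:,:2].max(0))
E
```

```text
124 [0.10658409 0.12069372 0.12127859 0.12175426 0.1226914  0.12305565] [ 0.47823538 -0.12055475] [ 0.49276226 -0.09608567]
249 [0.11829296 0.120745   0.12122868 0.12174123 0.12222819 0.12297218] [ 0.47816964 -0.12669383] [ 0.50768346 -0.09626486]
```

```bash
python3 - <<'E'
from bench import robot
import cv2,numpy as np
for n in ("wrist","scene"):
    i=robot.camera_info(n);p,d=robot.snapshot(n); cv2.imwrite(f"pics/{n}4.png",p[:,:,::-1]); np.savez(f"{n}4.npz",p=p,d=d,**i)
E
```

```text
(no output)
```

View pics/wrist4.png

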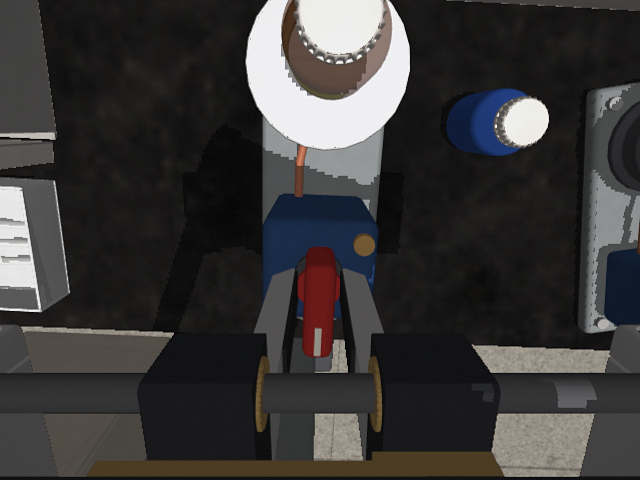

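The hub's top is at z = 0.1215 and the fingertips were at about 0.118, so they are squeezing the hub. I'll open slightly, rise 9 mm and grip the bar itself.

>>> step_arm --commands '[{"xyz":[0,0,0],"twist":[0,0,0]},{"xyz":[0,0,0],"twist":[0,0,0]},{"xyz":[0,0,0],"twist":[0,0,0]},{"xyz":[0,0,0.005],"twist":[0,0,0]},{"xyz":[0,0,0.009],"twist":[0,0,0]},{"xyz":[0,0,0.009],"twist":[0,0,0]},{"xyz":[0,0,0.009],"twist":[0,0,0]}]' --fingers 160

```text
time: 4.72
tool_pos: [0.487, -0.1085, 0.1362]
ee_rot: [-1.57, -0.001, -1.523]
wrist_force: [0.5, -0.4, -0.5]
width: 0.035
```

>>> step_arm --commands '[{"xyz":[0,0,0],"twist":[0,0,0]},{"xyz":[0,0,0],"twist":[0,0,0]},{"xyz":[0,0,0],"twist":[0,0,0]},{"xyz":[0,0,0],"twist":[0,0,0]},{"xyz":[0,0,0],"twist":[0,0,0]},{"xyz":[0,0,0],"twist":[0,0,0]},{"xyz":[0,0,0],"twist":[0,0,0]},{"xyz":[0,0,0],"twist":[0,0,0]}]' --fingers 255

```text
time: 5.38
tool_pos: [0.4865, -0.1086, 0.1353]
ee_rot: [-1.571, -0.0, -1.523]
wrist_force: [0.1, -1.3, -1.8]
width: 0.0138
```

The opening is now 13.8 mm, so it holds the bar. I'll turn it counterclockwise by 42°, to about 0.78 rad.

>>> step_arm --commands '[{"xyz":[0,0,0],"twist":[0,0,4]},{"xyz":[0,0,0],"twist":[0,0,8]},{"xyz":[0,0,0],"twist":[0,0,12]},{"xyz":[0,0,0],"twist":[0,0,16]},{"xyz":[0,0,0],"twist":[0,0,20]},{"xyz":[0,0,0],"twist":[0,0,24]},{"xyz":[0,0,0],"twist":[0,0,28]},{"xyz":[0,0,0],"twist":[0,0,32]},{"xyz":[0,0,0],"twist":[0,0,36]},{"xyz":[0,0,0],"twist":[0,0,40]},{"xyz":[0,0,0],"twist":[0,0,42]},{"xyz":[0,0,0],"twist":[0,0,42]}]'

```text
time: 6.38
tool_pos: [0.4864, -0.1084, 0.1353]
ee_rot: [-1.571, 0.0, -0.79]
wrist_force: [0.1, -0.1, -0.9]
width: 0.0138
```

```bash
python3 - <<'E'
from bench import robot
import cv2,numpy as np
for n in ("wrist","top"):
    i=robot.camera_info(n);p,d=robot.snapshot(n); cv2.imwrite(f"pics/{n}5.png",p[:,:,::-1]); np.savez(f"{n}5.npz",p=p,d=d,**i)
print(robot.get_obs())
E
```

```text
{'time': 6.4833, 'joint_positions': array([-3.33008195e-01,  1.38002641e-03,  1.61555360e+00, -1.59734817e-04,
        1.52513372e+00,  4.58260668e-01]), 'qvel': array([-2.69294487e-04,  2.73566121e-04,  8.14320562e-04, -5.86535330e-05,
        2.34629190e-04, -7.83515082e-04]), 'joint_torque': array([  0.54098971, -30.10649085, -30.00859737,   0.34417776,
        -0.04221511,  -0.13655815]), 'tool_pos': array([ 0.4863666 , -0.10839677,  0.13532053]), 'ee_rot': array([-1.57114943e+00,  3.55125197e-04, -7.91261597e-01]), 'wrist_force': array([-0.97516032, -0.35787054, -0.93879379]), 'wrist_torque': array([-0.14034122,  0.07250982, -0.1352171 ]), 'width': 0.013672331701759655}
```

View pics/wrist5.png

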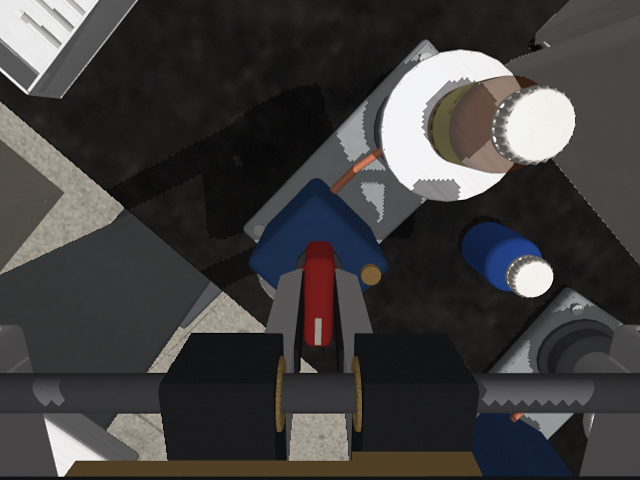

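The bar has turned with the gripper, and tool yaw of -0.79 puts the valve at about 0.78 rad. I'll release it and rise straight up.

>>> step_arm --commands '[{"xyz":[0,0,0],"twist":[0,0,0]},{"xyz":[0,0,0],"twist":[0,0,0]},{"xyz":[0,0,0],"twist":[0,0,0]},{"xyz":[0,0,0],"twist":[0,0,0]},{"xyz":[0,0,0.01],"twist":[0,0,0]},{"xyz":[0,0,0.025],"twist":[0,0,0]},{"xyz":[0,0,0.045],"twist":[0,0,0]},{"xyz":[0,0,0.065],"twist":[0,0,0]},{"xyz":[0,0,0.085],"twist":[0,0,0]},{"xyz":[0,0,0.1],"twist":[0,0,0]},{"xyz":[0,0,0.1],"twist":[0,0,0]}]' --fingers 160

```text
time: 7.4
tool_pos: [0.4884, -0.109, 0.2406]
ee_rot: [-1.567, -0.008, -0.79]
wrist_force: [-0.0, -0.6, 1.1]
width: 0.0352
```

```bash
python3 - <<'E'
from bench import robot
import cv2,numpy as np
for n in ("wrist",):
    i=robot.camera_info(n);p,d=robot.snapshot(n); cv2.imwrite(f"pics/{n}6.png",p[:,:,::-1]); np.savez(f"{n}6.npz",p=p,d=d,**i)
from h import *
for k in (5,6):
    X,p,d=pts(f'wrist{k}.npz',(0,640,0,480))
    w=(p.min(-1)>170)&(np.hypot(X[...,0]-.5957,X[...,1]+.1076)<.046)&(X[...,2]<.105);print(w.sum(),np.median(X[w],0))
X,p,d=pts('wrist6.npz',(0,640,0,480))
red=(p[...,0]>90)&(p[...,1]<60)&(p[...,2]<60)&(X[...,2]>.145)&(X[...,2]<.155)&(np.hypot(X[...,0]-.486,X[...,1]+.108)<.04)
print(cv2.minAreaRect((X[red][:,:2]*1000).astype(np.float32)))
E
```

```text
8171 [ 0.58391842 -0.09000624  0.08714268]
3282 [ 0.58751209 -0.08900582  0.07733158]
((486.511962890625, -106.94891357421875), (43.005714416503906, 12.389822006225586), 43.102725982666016)
```

View pics/wrist6.png

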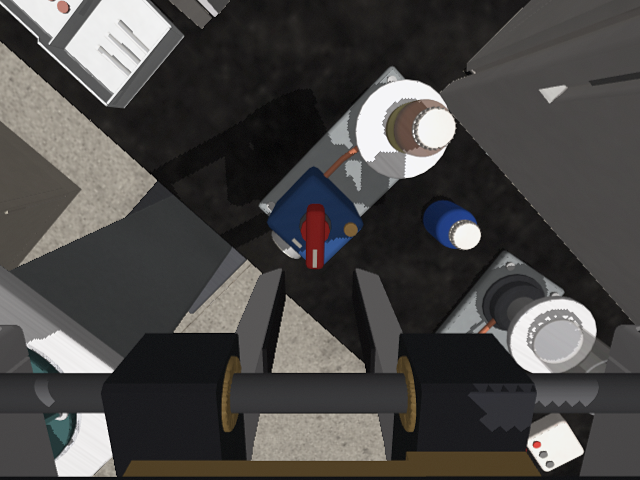

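The bar is free at about 43-45°. The platform sank from 0.087 to 0.077 in about 1 s, which is steady. I'll wait for it to reach the bottom.

>>> step_arm --commands '[{"xyz":[0,0,0],"twist":[0,0,0]},{"xyz":[0,0,0],"twist":[0,0,0]},{"xyz":[0,0,0],"twist":[0,0,0]},{"xyz":[0,0,0],"twist":[0,0,0]},{"xyz":[0,0,0],"twist":[0,0,0]},{"xyz":[0,0,0],"twist":[0,0,0]},{"xyz":[0,0,0],"twist":[0,0,0]},{"xyz":[0,0,0],"twist":[0,0,0]},{"xyz":[0,0,0],"twist":[0,0,0]},{"xyz":[0,0,0],"twist":[0,0,0]},{"xyz":[0,0,0],"twist":[0,0,0]},{"xyz":[0,0,0],"twist":[0,0,0]}]'

```text
time: 8.45
tool_pos: [0.4866, -0.1084, 0.2356]
ee_rot: [-1.571, -0.0, -0.79]
wrist_force: [0.0, 0.6, 0.9]
width: 0.035
```

>>> step_arm --commands '[{"xyz":[0,0,0],"twist":[0,0,0]},{"xyz":[0,0,0],"twist":[0,0,0]},{"xyz":[0,0,0],"twist":[0,0,0]},{"xyz":[0,0,0],"twist":[0,0,0]},{"xyz":[0,0,0],"twist":[0,0,0]},{"xyz":[0,0,0],"twist":[0,0,0]},{"xyz":[0,0,0],"twist":[0,0,0]},{"xyz":[0,0,0],"twist":[0,0,0]},{"xyz":[0,0,0],"twist":[0,0,0]},{"xyz":[0,0,0],"twist":[0,0,0]},{"xyz":[0,0,0],"twist":[0,0,0]},{"xyz":[0,0,0],"twist":[0,0,0]}]'

```text
time: 9.45
tool_pos: [0.4866, -0.1084, 0.2355]
ee_rot: [-1.571, -0.0, -0.79]
wrist_force: [0.0, 0.2, -0.4]
width: 0.0349
```

>>> step_arm --commands '[{"xyz":[0,0,0],"twist":[0,0,0]},{"xyz":[0,0,0],"twist":[0,0,0]},{"xyz":[0,0,0],"twist":[0,0,0]},{"xyz":[0,0,0],"twist":[0,0,0]},{"xyz":[0,0,0],"twist":[0,0,0]},{"xyz":[0,0,0],"twist":[0,0,0]},{"xyz":[0,0,0],"twist":[0,0,0]},{"xyz":[0,0,0],"twist":[0,0,0]},{"xyz":[0,0,0],"twist":[0,0,0]},{"xyz":[0,0,0],"twist":[0,0,0]},{"xyz":[0,0,0],"twist":[0,0,0]},{"xyz":[0,0,0],"twist":[0,0,0]}]'

```text
time: 10.45
tool_pos: [0.4866, -0.1084, 0.2355]
ee_rot: [-1.571, -0.0, -0.79]
wrist_force: [0.7, 0.8, -0.2]
width: 0.0348
```

```bash
cat > chk.py <<'E'
from bench import robot
import sys
from h import *
k=sys.argv[1]
n="wrist"
i=robot.camera_info(n);p,d=robot.snapshot(n); cv2.imwrite(f"pics/{n}{k}.png",p[:,:,::-1]); np.savez(f"{n}{k}.npz",p=p,d=d,**i)
X,p,d=pts(f'wrist{k}.npz',(0,640,0,480))
r=np.hypot(X[...,0]-.5957,X[...,1]+.1076)
w=(p.min(-1)>150)&(r<.05)&(X[...,2]<.08)&(X[...,2]>.04);print('plat',w.sum(),np.median(X[w],0),cv2.minEnclosingCircle((X[w][:,:2]*1000).astype(np.float32)))
c=(r<.05)&(X[...,2]>.115);print('cap',X[c].mean(0),X[c].max(0))
red=(p[...,0]>90)&(p[...,1]<60)&(p[...,2]<60)&(X[...,2]>.145)&(X[...,2]<.155)&(np.hypot(X[...,0]-.486,X[...,1]+.108)<.04)
print(cv2.minAreaRect((X[red][:,:2]*1000).astype(np.float32)))
print(robot.get_obs()['time'])
E
python3 chk.py 7
```

```text
plat 2999 [ 0.58880188 -0.08958821  0.05023349] ((595.476806640625, -107.28667449951172), 41.73720169067383)
cap [ 0.58418447 -0.11899796  0.20303844] [ 0.6134576  -0.09476482  0.34022158]
((486.5538024902344, -107.63533020019531), (43.45448303222656, 13.638096809387207), 45.63140869140625)
10.5
```

View pics/wrist7.png

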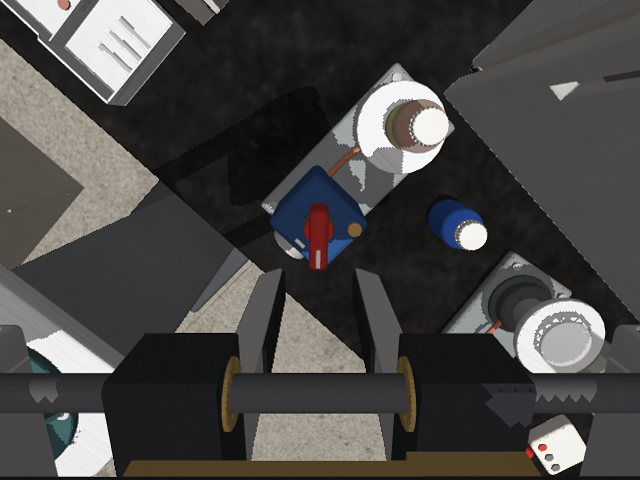

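The platform is at z = 0.050. The bottle stands upright at about (415,125), and the beaker's platform looks unchanged. I'll wait a little longer and check once more.

>>> step_arm --commands '[{"xyz":[0,0,0],"twist":[0,0,0]},{"xyz":[0,0,0],"twist":[0,0,0]},{"xyz":[0,0,0],"twist":[0,0,0]},{"xyz":[0,0,0],"twist":[0,0,0]},{"xyz":[0,0,0],"twist":[0,0,0]},{"xyz":[0,0,0],"twist":[0,0,0]},{"xyz":[0,0,0],"twist":[0,0,0]},{"xyz":[0,0,0],"twist":[0,0,0]},{"xyz":[0,0,0],"twist":[0,0,0]},{"xyz":[0,0,0],"twist":[0,0,0]},{"xyz":[0,0,0],"twist":[0,0,0]},{"xyz":[0,0,0],"twist":[0,0,0]}]'

```text
time: 11.5
tool_pos: [0.4866, -0.1084, 0.2355]
ee_rot: [-1.571, -0.0, -0.79]
wrist_force: [-0.5, 1.2, 0.6]
width: 0.0348
```

```bash
sed -i "s/^c=.*/c=(r<.05)\&(X[...,2]>.12)\&(X[...,2]<.14)\&(p.min(-1)>150);print('cap',np.median(X[c],0),X[c].max(0))\nb=(np.hypot(X[...,0]-.59,X[...,1]+.43)<.07)\&(p.min(-1)>150)\&(X[...,2]>.03)\&(X[...,2]<.11);print('bk',b.sum(),np.median(X[b],0) if b.any() else 0)/" chk.py; python3 chk.py 8
python3 - <<'E'
from h import *
from bench import robot
n='top';i=robot.camera_info(n);p,d=robot.snapshot(n);np.savez('top8.npz',p=p,d=d,**i)
for f in('top1.npz','top8.npz'):
    X,p,d=pts(f,(350,400,195,245)); m=(X[...,2]>.07)&(X[...,2]<.11)&(d>0); print(m.sum(),np.median(X[m],0))
E
```

```text
plat 3001 [ 0.58891122 -0.08959341  0.0502644 ] ((595.7118530273438, -107.32585906982422), 41.713645935058594)
cap [ 0.59974928 -0.10880632  0.12827291] [ 0.61323158 -0.09603728  0.13077671]
bk 160 [ 0.5981304  -0.36720939  0.09413874]
((486.59039306640625, -107.62879943847656), (43.66225051879883, 13.676592826843262), 45.67304992675781)
11.55
1007 [ 0.56147681 -0.34898153  0.09380553]
1013 [ 0.56146211 -0.34886246  0.09388236]
```

All the checks agree, so I'm handing in.

```bash
python3 -c "
from bench import robot
print(robot.close_job())"
```

```text
the job is handed in; nothing more can be done
None
```

The bottle's lift is down and the job is handed in, at about 11.6 s. I turned its red valve counterclockwise to about 0.78–0.80 rad, let go and left it open.

My first grip closed on the round hub under the bar (opening 21.8 mm instead of 14 mm). I opened, rose 9 mm and gripped the bar itself (13.8 mm) before turning anything.

Last checks before handing in:
- **Platform:** its top is at 50.3 mm, which is the bottom stop. Two readings about 1 s apart agreed. On the way down it sank about 10 mm in 1 s, with no drop seen.
- **Bottle:** upright, with the cap's top at 128 mm, matching 50 + 78 mm. The cap's centre is about 4 mm from the platform's centre.
- **Valve:** the bar stands at 45.7° (0.80 rad).
- **Beaker's lift:** unchanged, 93.8 mm before and 93.9 mm after.
- **Gripper:** open and about 77 mm above the valve, touching nothing.

Just after release the bar measured 43.1°, against 45.7° in the last readings. I put this down to the arm still settling during that picture. Both angles are well inside the steady-sinking range.

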